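# Lock the pulley on its spindle with a linchpin

### The job

Lock the pulley on the upright spindle of the small stand: push the linchpin through the cross hole near the spindle's top from the side nearer the robot until its head sits fully against the spindle, and only then swing its wire ring over the top of the spindle and down until it lies on the pin's far end, and let go. The spindle's height is not exactly known, so feel for the hole gently and force nothing, and leave the other things on the desk where they are.

Things in the scene. Friction and masses are not known exactly. Their poses are not given: they have to be found in the camera images.
- stand: Fixed stand: aluminium base plate 120x120x12 mm, dark steel pulley (68 mm diameter, top with washer at z = 51 mm), upright steel spindle ending in a square block. Origin on the spindle's axis at the desk surface, z up. The block is 30 mm long in x (faces at x = -15 and +15 mm), 22 mm wide in y, its cross hole runs along x at y = 0. The face at x = -15 mm is the front, nearer the robot; the pin goes in along +x.
- hole_nominal (a point): Mean place of the hole's mouth, on the block's front face, 85 mm above the desk (fixed to the stand, same axes). The true hole lies up to 7 mm above or below it, not measured: find it by feel or camera. The hole is square, 11.4 mm wide, edges hardly broken, oiled; the block reaches 14 mm above and 20 mm below its centre. Contact of linchpin and spindle or stand must stay under 50 N.
- pin_head (a point): Grasp point in the middle of the linchpin head's section; x along the pin to its tip, y level, z up. The pin lies flat on the desk, ring up, and goes in the same way up. The head is a dark steel block 20 x 20 mm, from 26 mm behind to 14 mm ahead of this point; grip it across y here. A bright square shank of 10 x 10 mm follows on the same axis. All weighs about 0.12 kg (varies by a third).
- pin_shoulder (a point): Centre of the head's flat front end, 14 mm ahead of pin_head on the pin's axis, where the shank begins; this face must come against the block's front face.
- pin_tip (a point): Centre of the free end of the shank, 70 mm ahead of pin_head on the axis (56 mm ahead of the shoulder). The last 10 mm are a round cone, 10 mm tapering to 6 mm, as a lead-in.
- pin_ring (a joint): Wire ring's angle about its hinge, a level cross pin along the pin's y, on the axis 20 mm behind pin_head. 0: down on the shank, at its stop (ring's plane 0.12 rad above the axis, tipwards); grows as it swings up and back; 1.45 is straight up. Starts tilted back at 1.95 to 2.25. The hinge is stiff (0.035 N m friction, 0.5 N at the end bar): the ring stays where left.
- ring_bar (a point): Middle of the ring's end bar, smooth round steel wire 5.6 mm thick along the pin's y, 82 mm from the hinge. The ring is 46 mm wide outside, 34 mm inside, and passes round the block. Closed, the bar lies across the shank, 47 mm ahead of the shoulder (17 mm beyond the block's rear face), 10 mm above the pin's axis.
- hex_keys: Bystander: folding hex key set with orange handle, 38 x 100 x 23 mm, lying on the desk; origin under its centre.
- bush: Bystander: plain steel bush 20 mm in diameter, 26 mm high, standing on the desk; origin under its centre.
- parallel: Bystander: plain ground steel bar 16 x 90 x 25 mm, standing on edge on the desk; origin under its centre.
Things that resemble listed ones, but are neither listed nor needed, are in the scene too. What is meant by the stand is not blue, and is the larger of those in its own colour.

How it is judged:
By the outcome, as a careful person would: the job done as asked, in the order asked, and still so for the second after the job is handed in, with the robot touching nothing.
It also fails if it takes over 72 s, if anything falls off the work surface, if the arm or the gripper's body presses on something with over 40 N, if the wrist force passes 120 N, or if a joint passes its speed limit or range.

### The arm

A 6-joint arm with a two-finger parallel gripper is mounted at the origin on a cart in front of the work surface, level with it; the furniture and walls round the work are solid. World frame = base frame: x ahead of the robot, y to its left, z up, the work surface at z = 0. Lengths are in m, angles in rad, forces in N, time in s.
With the tool pointing down it reaches from about 0.25 to 0.775 m from the base axis. Payload 8.9 kg.
Tool frame: the origin (TCP) lies on the mounting face of the last link; the fingertips stand 173 mm ahead of it and the grasp point (between the pads) lies 155 mm ahead of it; z points along the fingers, y is the line along which they close (so a half turn about z gives the same grasp; the last joint's range is limited). The gripper opens to 85 mm and grips with 20 to 120 N. Pads are 22 mm wide; open, the fingers measure 114 mm over their backs; the gripper's body (76 mm by 85 mm) begins 54 mm behind the grasp point. The pads swing forward as they close: fully open they stand 13 mm farther back than shut.
Start: joints at [1.029, 0.291, -0.153, 1.127, 0, 1.431], TCP at [0.206, 0.483, 0.405] pointing down, gripper open.
Joint ranges: [-2.52, 2.52], [-0.91, 1.74], [-1.3, 1.37], [-1.96, 2.02], [-1.52, 1.47], [-3.14, 3.14]. Speed limits (rad/s): [2.22, 2.22, 2.79, 3.14, 3.14, 3.14].

### API

Orientations are given as [roll, pitch, yaw] about the fixed x, y, z axes, in that order (R = Rz(yaw) Ry(pitch) Rx(roll)).
In Python, from station import monitor, vision, order gives the robot as it stands.
- The arm moves only by the shell command python3 -m jog 'ROWS' [FORCE]. ROWS is JSON, a list of rows, each a list of 3 entries, a list of its own where there are three numbers: the shift along the tool's x, y, z normalised to -1 to 1, where 1 is 0.3 m, then the turn, a rotation vector about the tool's x, y, z normalised to -1 to 1, where 1 is 0.5 rad, then the opening, from -1 (shut) to 1 (fully open), so that 0 is half open. In form: [[[tx, ty, tz], [ax, ay, az], hand], ...]. A call has 1 to 5 rows; each row shifts and turns the commanded pose from where the row before left it, along the tool's axes as they then stand; what a row does not reach is not made up. A row lasts 1/8 s, in which the tool goes at most 62.5 mm and 10.7 degrees, less where a joint would pass 70% of its speed; a pose out of reach is approached as far as the arm can. A call with a number of a shift or a turn outside -1 to 1 is refused whole. A call with a gripper value outside its range is refused whole. The fingers move at their own pace and stop on an object; FORCE is the grip in N (left out, the last holds). Time passes only in rows, so rows that do not move let the fingers close. It gives the time, the measured TCP pose, the force, the opening and the grip force at its end, in the units of the state.
- monitor.get_obs(): the state, without advancing time (a new reading comes with each control period).
- vision.read_camera(name): name is "scene" or "top" or "wrist"; returns the picture (480x640x3 uint8, red, green, blue); there is no depth.
- vision.camera_info(name): a dict with "vfov" (degrees; the focal length in pixels is half the picture's height over the tangent of half this angle, whatever the lens; pixels are square), "cx", "cy" (the principal point, pixels), "extrinsics" (4x4, takes a point from camera to world coordinates). Camera axes: x right, y down, z forward; pixel columns grow to the right and rows downward; lengths in m; the calibration is good to about 2 mm. A picture is of the moment at which its call begins: read the wrist's pose just before it. camera_info takes no time and is no camera call; for the wrist camera it gives the pose at the moment of the call.
- order.close_job(): hands the job in; it is judged then, once.
The state is a dict: "clock": time; "q": joint angles; "joint_velocities": joint speeds; "joint_torque": joint torques, N m; "tool_pos": TCP position; "eef_rot": TCP orientation; "contact_force": force on the tool from outside, world axes, zero at the start; "wrist_torque": the same for the moment, N m; "gripper_width": finger opening in m; "gripper_force": force on a finger pad.
Only numpy, scipy, OpenCV 4.12 (cv2) and the standard library are available. Lean on these libraries where they do the work, as an engineer would, in place of code of your own. Each camera call takes 0.05 s, during which the arm holds its last target. There are 200 camera calls.

## Working session

There is one attempt and no reset: what is moved stays moved. The work goes in short steps, Python scripts to look and compute and a shell command to move; the robot and the scene stay as the last step left them, time stands still between calls to the robot, and variables do not carry over. Pictures are saved under pics/ and viewed, at most 10 in all, crops included, and the job is handed in when it is done.

```bash
mkdir -p pics; ls; python3 - <<'E'
from station import monitor, vision
import cv2,json
o=monitor.get_obs();print(o)
for n in("scene","top","wrist"):
    i=vision.camera_info(n);print(n,i)
    cv2.imwrite(f"pics/{n}0.png",vision.read_camera(n)[:,:,::-1])
E
```

```text
pics
{'clock': 0.0, 'q': array([ 1.02872055e+00,  2.91262867e-01, -1.54159345e-01,  1.12665967e+00,
        9.01463027e-06,  1.43151532e+00]), 'joint_velocities': array([-0.00140943,  0.00075701,  0.00029759,  0.00042396,  0.00049937,
        0.00034921]), 'joint_torque': array([-2.23354364e-03, -5.37146723e+01,  3.31368721e+01,  1.58486771e-02,
       -1.90821461e-04,  3.09716165e-05]), 'tool_pos': array([0.20566805, 0.48280165, 0.40412887]), 'eef_rot': array([-3.14032080e+00, -1.87401784e-04,  2.73879776e+00]), 'contact_force': array([-0.04927962,  0.37545282,  0.26871148]), 'wrist_torque': array([ 0.00201806, -0.04172656, -0.01933312]), 'gripper_force': 0.0, 'gripper_width': 0.08556901630604333}
scene {'vfov': 46.52459475436851, 'cx': 324.3639796965505, 'cy': 243.38781373762322, 'extrinsics': array([[ 0.88753849, -0.31583965,  0.33544114,  0.20164596],
       [-0.46053972, -0.62928317,  0.62602385, -0.61911924],
       [ 0.01336431, -0.71010423, -0.70396973,  0.88284462],
       [ 0.        ,  0.        ,  0.        ,  1.        ]])}
top {'vfov': 42.160666393824094, 'cx': 313.7024188299806, 'cy': 240.16523078662087, 'extrinsics': array([[-0.00709256, -0.99729064,  0.07321942,  0.48789558],
       [-0.99996434,  0.00740914,  0.00405308,  0.10737745],
       [-0.0045846 , -0.07318807, -0.99730762,  1.5172721 ],
       [ 0.        ,  0.        ,  0.        ,  1.        ]])}
wrist {'vfov': 63.582661971289575, 'cx': 324.62315206697457, 'cy': 242.438467030536, 'extrinsics': array([[ 0.39212083,  0.8805606 ,  0.26618469,  0.13715083],
       [ 0.91991214, -0.37480916, -0.11523777,  0.51231057],
       [-0.00170538,  0.29005366, -0.95700886,  0.37318043],
       [ 0.        ,  0.        ,  0.        ,  1.        ]])}
```

View pics/scene0.png

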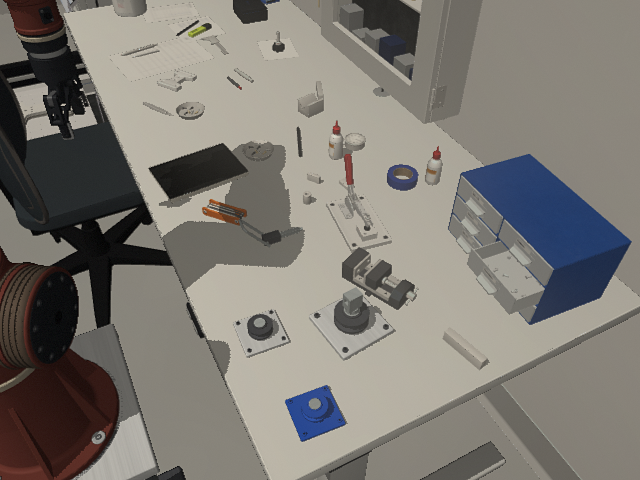

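View pics/top0.png

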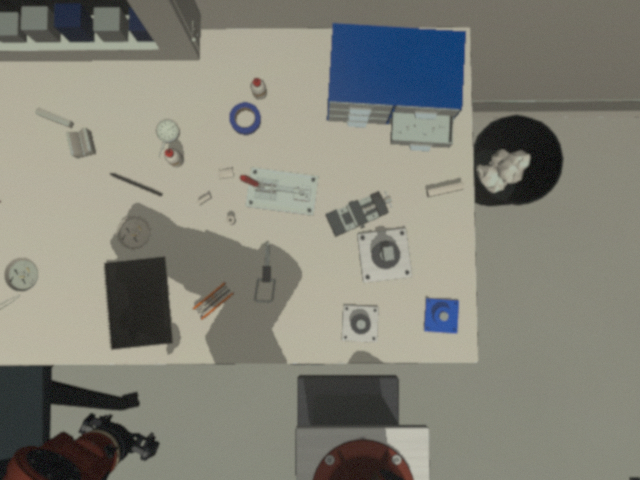

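The scene view shows the stand (the larger aluminium one, with the block) at about (352,315) and the pin's head at (268,236), pointing right to (300,230). In the top view the stand is at (387,253) and the pin runs from its ring at (264,290) past the head (267,273) to its tip (268,245).

```bash
cat > h.py <<'E'
import numpy as np, cv2
from scipy.spatial.transform import Rotation as R
from station import monitor, vision
def f(i): return 240/np.tan(np.radians(i["vfov"])/2)
def ray(i,uv):
    E=i["extrinsics"];d=np.array([(uv[0]-i["cx"])/f(i),(uv[1]-i["cy"])/f(i),1]);return E[:3,3],E[:3,:3]@d
def onz(i,uv,z):
    o,d=ray(i,uv);return o+d*(z-o[2])/d[2]
def proj(i,P):
    E=i["extrinsics"];c=(np.atleast_2d(P)-E[:3,3])@E[:3,:3];return c[:,:2]/c[:,2:]*f(i)+[i["cx"],i["cy"]]
def tri(*iu):
    A=np.zeros((3,3));b=np.zeros(3)
    for i,uv in iu:
        o,d=ray(i,uv);d/=np.linalg.norm(d);M=np.eye(3)-np.outer(d,d);A+=M;b+=M@o
    return np.linalg.solve(A,b)
def pose():
    o=monitor.get_obs();return np.array(o["tool_pos"]),R.from_euler("xyz",o["eef_rot"])
def delta(p,rpy):
    "normalised tool-frame shift (total, at current orientation) and rotvec to goal TCP pose"
    P,r=pose();return (r.inv().apply(np.array(p)-P)/.3).round(4),((r.inv()*R.from_euler("xyz",rpy)).as_rotvec()/.5).round(4)
E
python3 - <<'E'
from h import *
t=vision.camera_info("top");s=vision.camera_info("scene")
for n,uv,z in[("base",(385,254),.012),("pulley",(387,253),.051),("pintip",(268,245),.01),("head",(266,273),.02)]:print(n,onz(t,uv,z).round(4))
for n,uv,z in[("pulley",(352,315),.051),("head",(268,236),.02),("tip",(301,230),.01)]:print("s",n,onz(s,uv,z).round(4))
a=cv2.imread("pics/top0.png")[215:325,200:420];b=cv2.imread("pics/scene0.png")[190:360,195:415]
cv2.imwrite("pics/c0.png",np.vstack([cv2.resize(a,(520,260),interpolation=2),cv2.resize(b,(440,340),interpolation=2)[:, :].copy() if 0 else cv2.copyMakeBorder(cv2.resize(b,(440,340),interpolation=2),0,0,0,80,0)]))
w=vision.camera_info("wrist");print(proj(w,[[.4,.1,.0],[.4,.2,0]]))
print(pose()[1].as_matrix().round(3))
E
```

```text
base [ 0.5636 -0.0587  0.012 ]
pulley [ 0.5639 -0.0592  0.051 ]
pintip [0.5876 0.2245 0.01  ]
head [0.5196 0.2286 0.02  ]
s pulley [ 0.5565 -0.072   0.051 ]
s head [0.5116 0.225  0.02  ]
s tip [0.59   0.2193 0.01  ]
[[ 99.72170604 469.00376147]
 [171.04291025 443.29414166]]
[[-0.92   0.392 -0.   ]
 [ 0.392  0.92  -0.001]
 [ 0.    -0.001 -1.   ]]
```

View pics/c0.png

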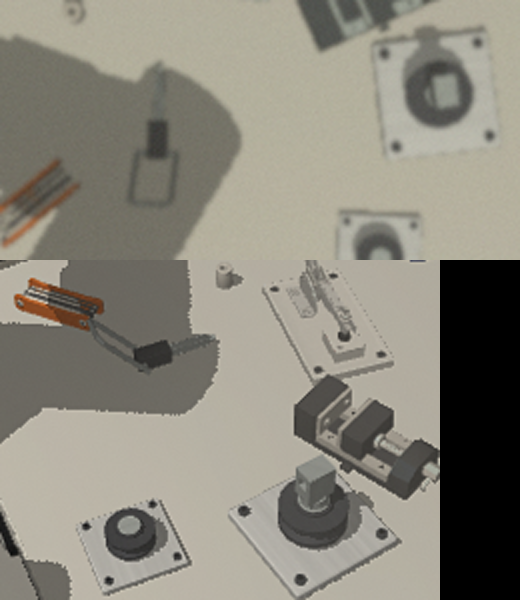

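The crop shows the pin with its tip at about (267.7,243), head centre (266.4,273.4) and ring tilted back. The block sits on the stand with base corners near (358,233), (405,226), (410,276) and (364,281) in full-frame pixels.

```bash
python3 - <<'E'
from h import *
t=vision.camera_info("top")
c=np.array([[373,43],[485,27],[497,145],[388,157]])/2.364+[200,215]
P=np.array([onz(t,u,.012) for u in c]);print(P.round(4),P.mean(0),[np.linalg.norm(P[i]-P[i-1]) for i in range(4)])
d,a=delta([.47,.228,.32],[np.pi,0,np.pi]);print(d,a)
# per-row plan: turn first about z then shift along rotated axes
P0,r=pose();print((R.from_euler("xyz",[np.pi,0,np.pi]).inv().apply(np.array([.47,.228,.32])-P0)/.3).round(3))
E
```

```text
[[ 0.6146  0.0065  0.012 ]
 [ 0.6302 -0.1087  0.012 ]
 [ 0.5092 -0.1187  0.012 ]
 [ 0.4978 -0.0074  0.012 ]] [ 0.56293421 -0.05708587  0.012     ] [np.float64(0.11763014530174823), np.float64(0.11617857732784913), np.float64(0.12142403590193739), np.float64(0.11192334057668596)]
[-1.1435 -0.4359  0.2812] [-1.900e-03 -6.000e-04 -8.056e-01]
[-0.881 -0.85   0.281]
```

```bash
python3 -m jog '[[[0,0,0],[0,0,-0.27],1],[[0,0,0],[0,0,-0.27],1],[[0,0,0],[0,0,-0.266],1],[[-0.14,-0.14,0.04],[0,0,0],1],[[-0.14,-0.14,0.04],[0,0,0],1]]' | tail -3; python3 -m jog '[[[-0.14,-0.14,0.05],[0,0,0],1],[[-0.14,-0.14,0.05],[0,0,0],1],[[-0.14,-0.14,0.05],[0,0,0],1],[[-0.14,-0.14,0.05],[0,0,0],1],[[-0.04,-0.01,0],[0,0,0],1]]'; python3 - <<'E'
from h import *
import time
print(pose()[0],pose()[1].as_matrix().round(3))
w=vision.camera_info("wrist");cv2.imwrite("pics/w1.png",vision.read_camera("wrist")[:,:,::-1])
np.save("w1.npy",w,allow_pickle=True)
E
```

```text
contact_force: [0.2, -0.1, -0.6]
gripper_width: 0.0853
gripper_force: 0.0
clock: 1.4
tool_pos: [0.4715, 0.2253, 0.3194]
eef_rot: [-3.14, -0.002, 3.137]
contact_force: [-0.9, 0.5, 0.2]
gripper_width: 0.0854
gripper_force: 0.0
[0.47147628 0.22528414 0.31943671] [[-1.     0.004 -0.002]
 [ 0.004  1.    -0.001]
 [ 0.002 -0.001 -1.   ]]
```

View pics/w1.png

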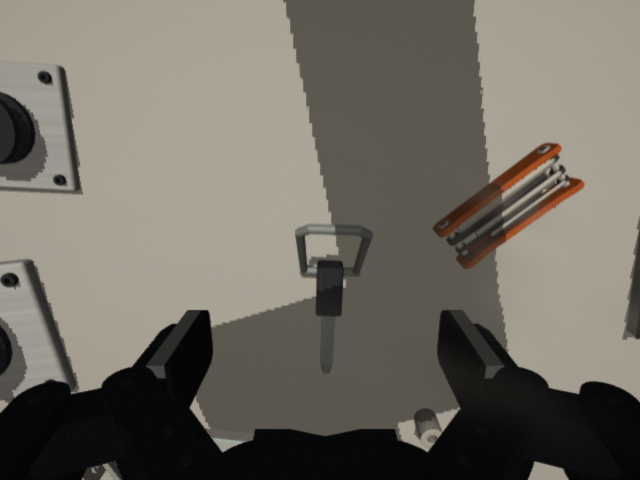

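The wrist view shows the pin: shank tip at (326,372), head front edge about (329,314), head rear (330,262), ring end bar (334,229).

```bash
python3 - <<'E'
from h import *
w=np.load("w1.npy",allow_pickle=True).item()
g=cv2.imread("pics/w1.png",0)
for v in (275,285,295,305,320,335,350,360):
    print(v,g[v,308:352].tolist()[::2])
print(g[255:380,329].tolist()[::2])
for n,u,z in[("tip",(326,372),.01),("shfront",(327.5,316),.015),("headfront_top",(329,314),.02),("headback",(330,262),.02)]:print(n,onz(w,u,z).round(4))
E
```

```text
275 [83, 81, 79, 81, 57, 40, 45, 43, 41, 42, 43, 43, 41, 44, 43, 42, 42, 34, 61, 66, 67, 63]
285 [162, 162, 161, 162, 92, 44, 44, 42, 42, 44, 45, 44, 38, 38, 39, 36, 29, 52, 158, 100, 88, 87]
295 [161, 161, 156, 156, 73, 28, 28, 27, 27, 29, 26, 27, 27, 27, 25, 25, 25, 60, 87, 88, 88, 87]
305 [91, 91, 88, 86, 40, 31, 33, 32, 31, 31, 30, 31, 30, 29, 29, 29, 29, 80, 87, 87, 87, 88]
320 [88, 89, 87, 89, 90, 88, 86, 73, 73, 71, 70, 70, 72, 70, 87, 87, 87, 87, 88, 87, 88, 88]
335 [88, 89, 87, 88, 86, 88, 86, 72, 71, 70, 69, 70, 70, 84, 86, 89, 88, 87, 88, 88, 88, 88]
350 [87, 87, 86, 88, 89, 87, 70, 70, 68, 68, 69, 69, 71, 84, 88, 88, 87, 88, 87, 87, 87, 86]
360 [86, 86, 86, 87, 87, 87, 69, 70, 68, 67, 67, 68, 70, 85, 86, 86, 85, 87, 87, 87, 88, 86]
[97, 88, 79, 29, 28, 28, 30, 42, 44, 43, 44, 45, 44, 43, 44, 43, 43, 26, 26, 26, 27, 28, 29, 29, 32, 31, 32, 32, 33, 32, 39, 69, 72, 70, 70, 71, 70, 71, 70, 70, 69, 67, 68, 70, 68, 68, 68, 67, 68, 67, 68, 68, 67, 67, 67, 59, 56, 55, 63, 83, 86, 88, 86]
tip [0.594  0.2259 0.01  ]
shfront [0.5395 0.2273 0.015 ]
headfront_top [0.5352 0.2284 0.02  ]
headback [0.4929 0.2292 0.02  ]
```

```bash
python3 - <<'E'
from h import *
from scipy.optimize import brentq
w=np.load("w1.npy",allow_pickle=True).item()
for th in(1.9,2.0,2.1,2.2,2.3):
    a=th+.12;p=[.503+.082*np.cos(a),.2288,.01+.082*np.sin(a)];print(th,np.round(p,3),proj(w,p).round(1))
d,a=delta([.523,.2283,.26],[np.pi,0,np.pi-.04]);print(d,a)
E
```

```text
1.9 [0.467 0.229 0.084] [[330.7 257.4]]
2.0 [0.46  0.229 0.08 ] [[330.6 243. ]]
2.1 [0.453 0.229 0.075] [[330.5 229.3]]
2.2 [0.447 0.229 0.07 ] [[330.4 216.5]]
2.3 [0.441 0.229 0.064] [[330.2 204.7]]
[-0.1699  0.007   0.2003] [-0.0006 -0.0002  0.0735]
```

```bash
python3 -m jog '[[[-0.09,0.004,0],[0,0,0.074],1],[[-0.08,0,0],[0,0,0],1],[[0,0,0.14],[0,0,0],1],[[0,0,0.06],[0,0,0],1],[[0,0,0],[0,0,0],1]]' | tail -6; python3 - <<'E'
from h import *
print(delta([.523,.2283,.176],[np.pi,0,np.pi-.04]))
E
```

```text
clock: 2.08
tool_pos: [0.5195, 0.2293, 0.2597]
eef_rot: [-3.141, -0.003, 3.106]
contact_force: [1.0, -0.1, 1.0]
gripper_width: 0.0854
gripper_force: 0.0
(array([-0.0125, -0.0026,  0.2791]), array([-0.0013, -0.0056,  0.0093]))
```

```bash
python3 -m jog '[[[-0.012,-0.003,0.1],[0,-0.005,0.008],1],[[0,0,0.1],[0,0,0],1],[[0,0,0.06],[0,0,0],1],[[0,0,0.015],[0,0,0],1],[[0,0,0],[0,0,0],1]]' | tail -6; python3 - <<'E'
from h import *
print(delta([.523,.2283,.176],[np.pi,0,np.pi-.04]))
w=vision.camera_info("wrist");cv2.imwrite("pics/w2.png",vision.read_camera("wrist")[:,:,::-1])
E
```

```text
clock: 2.7
tool_pos: [0.5248, 0.2279, 0.1792]
eef_rot: [3.141, 0.004, 3.101]
contact_force: [0.1, 0.2, 0.0]
gripper_width: 0.0853
gripper_force: 0.0
(array([0.006 , 0.0012, 0.0106]), array([ 0.0009,  0.007 , -0.0004]))
```

View pics/w2.png

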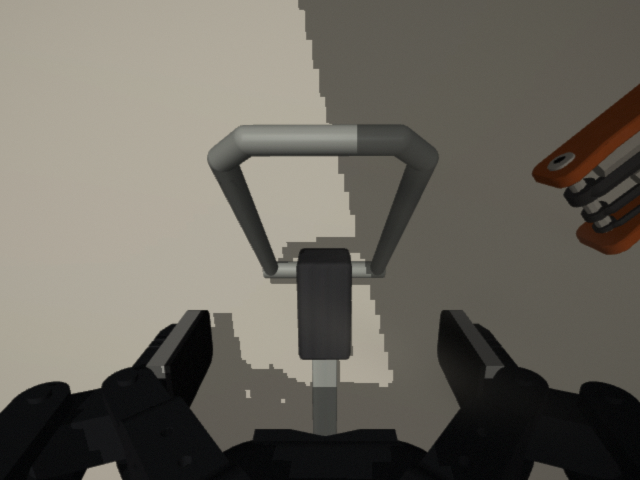

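The head is centred between the open pads, with its rear edge at row 248 and its front edge at row 358; the ring is clear behind.

```bash
python3 - <<'E'
from h import *
w=vision.camera_info("wrist")
for u in((325,358),(325,250),(325,435)):print(onz(w,u,.02).round(4))
E
python3 -m jog '[[[0.006,0.001,0.008],[0,0.007,0],0.2],[[0,0,0],[0,0,0],-0.3],[[0,0,0],[0,0,0],-0.7],[[0,0,0],[0,0,0],-0.8],[[0,0,0],[0,0,0],-0.8]]' 60 | tail -6
```

```text
[0.5361 0.2279 0.02  ]
[0.4928 0.2297 0.02  ]
[0.5723 0.2265 0.02  ]
clock: 3.38
tool_pos: [0.5229, 0.2278, 0.1762]
eef_rot: [3.141, -0.0, 3.101]
contact_force: [-0.9, -0.4, 5.1]
gripper_width: 0.0189
gripper_force: 59.3
```

```bash
python3 -m jog '[[[0,0,-0.05],[0,0,0],-0.8],[[0,0,-0.15],[0,0,0],-0.8],[[0,0,-0.15],[0,0,0],-0.8],[[0,0,-0.15],[0,0,0],-0.8],[[0,0,-0.15],[0,0,0],-0.8]]' 60 | tail -6;python3 -m jog '[[[-0.05,-0.15,-0.1],[0,0,0],-0.8],[[-0.05,-0.15,0],[0,0,0],-0.8],[[-0.05,-0.15,0],[0,0,0],-0.8],[[-0.03,-0.07,0],[0,0,-0.26],-0.8],[[0,0,0],[0,0,0],-0.8]]' 60 | tail -6; python3 - <<'E'
from h import *
w=vision.camera_info("wrist");cv2.imwrite("pics/w3.png",vision.read_camera("wrist")[:,:,::-1])
np.save("w3.npy",w,allow_pickle=True)
E
```

```text
clock: 4.0
tool_pos: [0.5225, 0.2275, 0.3731]
eef_rot: [3.142, -0.001, 3.101]
contact_force: [1.3, -0.1, -1.9]
gripper_width: 0.0187
gripper_force: 58.8
clock: 4.62
tool_pos: [0.5707, 0.0681, 0.4013]
eef_rot: [-3.142, -0.001, -3.055]
contact_force: [-0.4, 0.2, -1.0]
gripper_width: 0.0183
gripper_force: 59.0
```

View pics/w3.png

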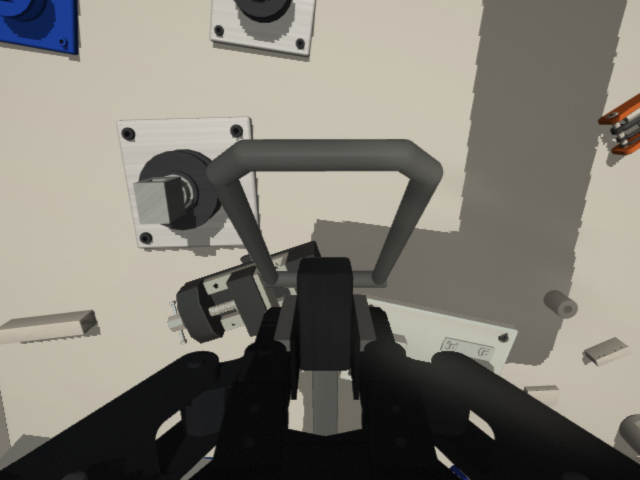

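The wrist view shows the stand's plate with corners near (119,120), (251,117) and (137,249), and the block's top quad near (135..172, 182..223). I'll zoom in to read these precisely.

```bash
python3 - <<'E'
from h import *
a=cv2.imread("pics/w3.png")[110:256,112:264]
a=cv2.resize(a,None,fx=4,fy=4,interpolation=2)
b=cv2.resize(cv2.imread("pics/scene0.png")[280:340,328:376],None,fx=4,fy=4,interpolation=2)
a=cv2.copyMakeBorder(a,0,0,0,192,0);a[:240,-192:]=b
cv2.imwrite("pics/c3.png",a)
E
```

```text
(no output)
```

View pics/c3.png

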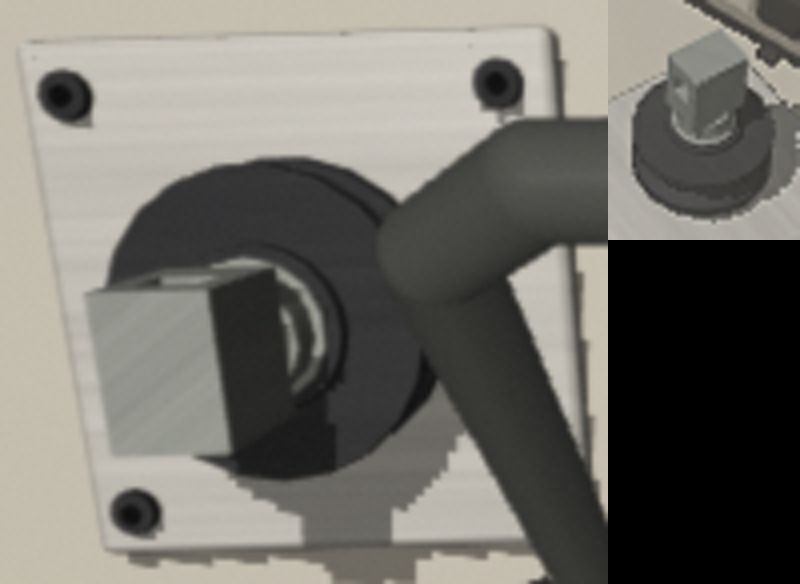

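The zoom shows the block's top corners at zoom pixels (88,292), (210,288), (232,456) and (112,457), and plate corners at (20,45), (548,28) and (106,550). In the scene inset the hole is at about (346.5,303) full-frame.

```bash
python3 - <<'E'
from h import *
from scipy.optimize import least_squares
w=np.load("w3.npy",allow_pickle=True).item();s=vision.camera_info("scene")
o=np.array([112,110])
ub=np.array([[88,292],[210,288],[232,456],[112,457]])/4+o-.4
up=np.array([[20,45],[548,28],[106,550]])/4+o-.4
us=np.array([[343,294.25],[354.75,288],[362.75,296],[350.25,300.5],[346.5,303]])-.4
B=np.array([[-15,-11],[-15,11],[15,11],[15,-11]])/1e3
Pp=np.array([[-60,-60],[-60,60],[60,-60]])/1e3
def pts(q,L,z): 
    c,n=np.cos(q[2]),np.sin(q[2]);return np.c_[L@np.array([[c,n],[-n,c]])+q[:2],np.full(len(L),z)]
def res(q,wh):
    r=[]
    if "b" in wh:r.append(proj(w,pts(q,B,q[3]+.014))-ub)
    if "p" in wh:r.append(proj(w,pts(q,Pp,.012))-up)
    if "s" in wh:
        P=np.r_[pts(q,B[[1,2,3,0]],q[3]+.014),pts(q,np.array([[-.015,0]]),q[3])]
        r.append(proj(s,P)-us)
    return np.concatenate(r).ravel()
for wh in("b","bp","s","bps"):
    m=least_squares(res,[.563,-.058,.1,.085],args=(wh,),x_scale=[.01,.01,.1,.01]);print(wh,m.x.round(4),m.fun.round(1).tolist())
# pin in the view: head top edges at grasp
print(pose()[0])
E
```

```text
b [ 0.5604 -0.0568  0.1     0.0825] [-0.4, -0.1, 0.2, 0.5, 0.2, -0.2, 0.0, -0.1]
bp [ 0.5604 -0.0564  0.1128  0.0832] [-0.6, 0.2, 0.1, 0.4, 0.6, -0.2, 0.4, 0.3, -1.8, -1.4, 2.0, -0.9, -0.8, 1.9]
s [ 0.5882 -0.0185  0.128   0.0231] [0.3, 0.2, 0.7, -0.0, -0.6, -1.0, -0.3, 1.2, -0.2, -0.4]
bps [ 0.561  -0.0574  0.1096  0.0804] [-0.1, 0.4, 0.2, 0.7, 0.6, -0.3, 0.6, 0.1, -2.8, -1.0, 1.0, 0.0, -2.0, 2.3, -1.3, -0.4, 0.2, -0.9, -0.8, -1.3, -1.6, 1.1, -1.7, -0.4]
[0.57037896 0.06916553 0.40115329]
```

```bash
cat >> h.py <<'E'
O=np.array([.5604,-.0567]);YAW=.108
def goal(xs,ys,z,yaw=None,pitch=0):
    "delta to put TCP at stand-frame xs,ys (m) and height z, tool yaw pi+stand yaw"
    yaw=YAW if yaw is None else yaw
    c,s=np.cos(YAW),np.sin(YAW);return delta([O[0]+c*xs-s*ys,O[1]+s*xs+c*ys,z],[np.pi,pitch,np.pi+yaw])
def where():
    P,r=pose();c,s=np.cos(YAW),np.sin(YAW);d=P[:2]-O;o=monitor.get_obs();F=o["contact_force"]
    print("stand mm",np.round([1e3*(c*d[0]+s*d[1]),1e3*(c*d[1]-s*d[0]),1e3*P[2]],2),"rpy",np.round(o["eef_rot"],4),"Fstand",np.round([c*F[0]+s*F[1],c*F[1]-s*F[0],F[2]],1),"M",np.round(o["wrist_torque"],2),"grip",round(o["gripper_force"],1),"t",round(o["clock"],2))
E
python3 - <<'E'
from h import *
w=np.load("w3.npy",allow_pickle=True).item()
b=[onz(w,np.array(u)/4+[111.6,109.6],.014) for u in((67,95),(498,83),(137,512))]
d1=b[1]-b[0];d2=b[2]-b[0];print("yaw",np.arctan2(-d1[0],d1[1]),np.arctan2(d2[1],d2[0]),np.linalg.norm(d1),np.linalg.norm(d2),((b[1]+b[2])/2).round(4))
b=[onz(w,np.array(u)/4+[111.6,109.6],.012) for u in((20,45),(548,28),(106,550))]
d1=b[1]-b[0];d2=b[2]-b[0];print("yaw",np.arctan2(-d1[0],d1[1]),np.arctan2(d2[1],d2[0]),np.linalg.norm(d1),np.linalg.norm(d2),((b[1]+b[2])/2).round(4))
where();print(goal(-.041,0,.29))
E
```

```text
yaw 0.11352359034615042 0.11453432246426035 0.09563351585293603 0.0961354047186468 [ 0.5606 -0.0575  0.014 ]
yaw 0.11740321449856826 0.10987415411690993 0.11677412568878003 0.11688223533009416 [ 0.5598 -0.0568  0.012 ]
stand mm [ 23.49 124.06 401.15] rpy [ 3.1412e+00 -1.1000e-03 -3.0554e+00] Fstand [ 0.6 -0.6 -1.7] M [-0.   -0.    0.02] grip 59.0 t 4.67
(array([ 0.2055, -0.4182,  0.3706]), array([ 0.0007, -0.0023, -0.0436]))
```

```bash
sed -i 's/-.0567\]);YAW=.108/-.0570]);YAW=.114/' h.py; python3 -m jog '[[[0.07,-0.14,0],[0,0,-0.055],-0.8],[[0.07,-0.14,0.04],[0,0,0],-0.8],[[0.066,-0.14,0.12],[0,0,0],-0.8],[[0,0,0.12],[0,0,0],-0.8],[[0,0,0.06],[0,0,0],-0.8]]' 60 | tail -6;  python3 -m jog '[[[0,0,0],[0,0,0],-0.8],[[0,0,0],[0,0,0],-0.8]]' >/dev/null; python3 - <<'E'
from h import *
where();print(goal(-.041,0,.29))
E
```

```text
clock: 5.3
tool_pos: [0.5215, -0.0616, 0.2975]
eef_rot: [3.14, -0.003, -3.027]
contact_force: [0.3, -0.1, -1.3]
gripper_width: 0.0187
gripper_force: 59.1
stand mm [-37.79  -0.33 299.82] rpy [-3.1414e+00  1.0000e-04 -3.0247e+00] Fstand [-0.6 -0.1 -1.1] M [-0.   -0.05  0.03] grip 59.2 t 5.55
(array([0.0107, 0.0011, 0.0327]), array([-0.0004,  0.0003,  0.0058]))
```

```bash
python3 -m jog '[[[0.011,0.001,0.03],[0,0,0.006],-0.8],[[0,0,0.01],[0,0,0],-0.8],[[0,0,0],[0,0,0],-0.8]]' >/dev/null; python3 -c "from h import *;where()"; python3 -m jog '[[[0,0,0.007],[0,0,0],-0.8],[[0,0,0],[0,0,0],-0.8]]'>/dev/null;python3 -c "from h import *;where()"; python3 -m jog '[[[0,0,0.007],[0,0,0],-0.8],[[0,0,0],[0,0,0],-0.8]]'>/dev/null;python3 -c "from h import *;where()"
```

```text
stand mm [-41.64  -0.55 286.65] rpy [ 3.1413e+00 -1.3000e-03 -3.0280e+00] Fstand [ 0.2  0.3 -1.3] M [-0.1  -0.01  0.02] grip 59.2 t 5.92
stand mm [-41.5   -0.67 284.63] rpy [ 3.1414e+00 -1.0000e-03 -3.0280e+00] Fstand [ 0.5  0.2 -1.6] M [-0.02  0.02 -0.  ] grip 59.2 t 6.17
stand mm [-41.57  -0.63 282.45] rpy [ 3.1413e+00 -1.2000e-03 -3.0279e+00] Fstand [-0.6 -0.4 -1.1] M [0.02 0.05 0.02] grip 59.2 t 6.42
```

```bash
cat > chk.py <<'E'
import sys
from h import *
where()
o=monitor.get_obs();sys.exit(np.linalg.norm(o["contact_force"]-np.array([0,0,-1.2]))>float(sys.argv[1]))
E
python3 -m jog '[[[0,0,0.004],[0,0,0],-0.8],[[0,0,0],[0,0,0],-0.8]]'>/dev/null;python3 chk.py 3 && python3 -m jog '[[[0,0,0.004],[0,0,0],-0.8],[[0,0,0],[0,0,0],-0.8]]'>/dev/null && python3 chk.py 3 && python3 -m jog '[[[0,0,0.004],[0,0,0],-0.8],[[0,0,0],[0,0,0],-0.8]]'>/dev/null && python3 chk.py 3 && python3 -m jog '[[[0,0,0.004],[0,0,0],-0.8],[[0,0,0],[0,0,0],-0.8]]'>/dev/null && python3 chk.py 3 && python3 -m jog '[[[0,0,0.004],[0,0,0],-0.8],[[0,0,0],[0,0,0],-0.8]]'>/dev/null && python3 chk.py 3 && python3 -m jog '[[[0,0,0.004],[0,0,0],-0.8],[[0,0,0],[0,0,0],-0.8]]'>/dev/null && python3 chk.py 3 && python3 -m jog '[[[0,0,0.004],[0,0,0],-0.8],[[0,0,0],[0,0,0],-0.8]]'>/dev/null && python3 chk.py 3
```

```text
stand mm [-41.56  -0.62 281.3 ] rpy [ 3.1414e+00 -1.1000e-03 -3.0279e+00] Fstand [ 0.6 -0.4 -1.7] M [-0.01 -0.01  0.  ] grip 59.2 t 6.67False
```

```bash
sed -i 's/sys.exit(\(.*\))$/sys.exit(int(\1))/' chk.py
python3 -m jog '[[[0,0,0.004],[0,0,0],-0.8],[[0,0,0],[0,0,0],-0.8]]'>/dev/null;python3 chk.py 3 && python3 -m jog '[[[0,0,0.004],[0,0,0],-0.8],[[0,0,0],[0,0,0],-0.8]]'>/dev/null && python3 chk.py 3 && python3 -m jog '[[[0,0,0.004],[0,0,0],-0.8],[[0,0,0],[0,0,0],-0.8]]'>/dev/null && python3 chk.py 3 && python3 -m jog '[[[0,0,0.004],[0,0,0],-0.8],[[0,0,0],[0,0,0],-0.8]]'>/dev/null && python3 chk.py 3 && python3 -m jog '[[[0,0,0.004],[0,0,0],-0.8],[[0,0,0],[0,0,0],-0.8]]'>/dev/null && python3 chk.py 3 && python3 -m jog '[[[0,0,0.004],[0,0,0],-0.8],[[0,0,0],[0,0,0],-0.8]]'>/dev/null && python3 chk.py 3 && python3 -m jog '[[[0,0,0.004],[0,0,0],-0.8],[[0,0,0],[0,0,0],-0.8]]'>/dev/null && python3 chk.py 3
```

```text
stand mm [-41.59  -0.59 280.1 ] rpy [ 3.1413e+00 -1.2000e-03 -3.0279e+00] Fstand [-0.3 -0.7 -2.6] M [-0.    0.02 -0.02] grip 59.2 t 6.92
stand mm [-41.56  -0.62 278.9 ] rpy [ 3.1414e+00 -1.1000e-03 -3.0279e+00] Fstand [ 0.3 -0.3 -1.3] M [0.04 0.03 0.03] grip 59.2 t 7.17
stand mm [-41.59  -0.62 277.68] rpy [ 3.1413e+00 -1.2000e-03 -3.0279e+00] Fstand [ 0.7 -0.7 -1.6] M [-0.01 -0.   -0.02] grip 59.2 t 7.42
stand mm [-41.57  -0.64 276.48] rpy [ 3.1414e+00 -1.1000e-03 -3.0279e+00] Fstand [ 0.4  0.6 -1. ] M [-0.01  0.    0.01] grip 59.2 t 7.67
stand mm [-41.57  -0.61 275.31] rpy [ 3.1414e+00 -1.1000e-03 -3.0279e+00] Fstand [-0.8 -0.1 -1.7] M [-0.02  0.06 -0.01] grip 59.2 t 7.92
stand mm [-41.57  -0.62 274.09] rpy [ 3.1414e+00 -1.1000e-03 -3.0279e+00] Fstand [-0.1 -0.3 -0.4] M [-0.    0.01 -0.07] grip 59.2 t 8.18
stand mm [-41.56  -0.6  272.9 ] rpy [ 3.1413e+00 -1.1000e-03 -3.0278e+00] Fstand [-0.   0.3 -1.6] M [ 0.02 -0.03 -0.03] grip 59.2 t 8.43
```

```bash

python3 -m jog '[[[0,0,0.004],[0,0,0],-0.8],[[0,0,0],[0,0,0],-0.8]]'>/dev/null;python3 chk.py 3 && python3 -m jog '[[[0,0,0.004],[0,0,0],-0.8],[[0,0,0],[0,0,0],-0.8]]'>/dev/null && python3 chk.py 3 && python3 -m jog '[[[0,0,0.004],[0,0,0],-0.8],[[0,0,0],[0,0,0],-0.8]]'>/dev/null && python3 chk.py 3 && python3 -m jog '[[[0,0,0.003],[0,0,0],-0.8],[[0,0,0],[0,0,0],-0.8]]'>/dev/null && python3 chk.py 3 && python3 -m jog '[[[0,0,0.003],[0,0,0],-0.8],[[0,0,0],[0,0,0],-0.8]]'>/dev/null && python3 chk.py 3 && python3 -m jog '[[[0,0,0.003],[0,0,0],-0.8],[[0,0,0],[0,0,0],-0.8]]'>/dev/null && python3 chk.py 3 && python3 -m jog '[[[0,0,0.003],[0,0,0],-0.8],[[0,0,0],[0,0,0],-0.8]]'>/dev/null && python3 chk.py 3&& python3 -m jog '[[[0,0,0.003],[0,0,0],-0.8],[[0,0,0],[0,0,0],-0.8]]'>/dev/null && python3 chk.py 3
```

```text
stand mm [-41.58  -0.63 271.71] rpy [ 3.1414e+00 -1.1000e-03 -3.0279e+00] Fstand [ 0.5 -0.2 -1.6] M [0.01 0.   0.02] grip 59.2 t 8.68
stand mm [-41.58  -0.61 270.5 ] rpy [ 3.1414e+00 -1.1000e-03 -3.0279e+00] Fstand [-0.7 -0.1 -1.8] M [-0.07 -0.01 -0.03] grip 59.2 t 8.93
stand mm [-41.59  -0.62 269.29] rpy [ 3.1414e+00 -1.2000e-03 -3.0279e+00] Fstand [-0.2  0.7 -1.6] M [-0.02 -0.02 -0.  ] grip 59.2 t 9.18
stand mm [-41.56  -0.64 268.46] rpy [ 3.1414e+00 -1.0000e-03 -3.0279e+00] Fstand [ 0.3  0.7 -1. ] M [ 0.01 -0.03  0.02] grip 59.2 t 9.43
stand mm [-41.57  -0.64 267.54] rpy [ 3.1414e+00 -1.1000e-03 -3.0279e+00] Fstand [-0.6  0.9 -1.4] M [ 0.    0.02 -0.07] grip 59.2 t 9.68
stand mm [-41.53  -0.65 266.8 ] rpy [ 3.1415e+00 -9.0000e-04 -3.0279e+00] Fstand [-0.3  0.3  1.1] M [0.05 0.08 0.03] grip 59.5 t 9.93
stand mm [-41.57  -0.63 266.47] rpy [-3.1415e+00 -6.0000e-04 -3.0279e+00] Fstand [-3.6  0.8  8.1] M [0.09 0.55 0.01] grip 60.6 t 10.18
```

```bash

python3 -m jog '[[[0,0,-0.015],[0,0,0],-0.8],[[0.1,0.002,-0.01],[0,0,0],-0.8],[[0.1,0,0],[0,0,0],-0.8],[[0,0,0.05],[0,0,0],-0.8],[[0,0,0],[0,0,0],-0.8]]'>/dev/null;python3 chk.py 3; python3 -c "
from h import *
print(goal(-.1,0,.248))"
```

```text
stand mm [-1.0200e+02  9.0000e-02  2.5795e+02] rpy [ 3.1409e+00 -2.1000e-03 -3.0281e+00] Fstand [ 0.   0.5 -1. ] M [ 0.01 -0.06  0.01] grip 59.2 t 10.8
(array([-0.0067, -0.0003,  0.0331]), array([ 0.0013, -0.0042, -0.001 ]))
```

```bash

python3 -m jog '[[[-0.0067,0,0.033],[0.001,-0.004,-0.001],-0.8],[[0,0,0],[0,0,0],-0.8],[[0,0,0],[0,0,0],-0.8]]'>/dev/null;python3 chk.py 3; python3 -c "
from h import *
print(goal(-.1,0,.248))"
```

```text
stand mm [-9.9370e+01  1.0000e-02  2.4845e+02] rpy [-3.1413e+00  9.0000e-04 -3.0272e+00] Fstand [-0.2  0.5 -1.5] M [-0.01 -0.01  0.05] grip 59.2 t 11.18
(array([ 0.0021, -0.    ,  0.0015]), array([-0.0005,  0.0018,  0.0007]))
```

```bash

python3 -m jog '[[[-0.02,0,0.0015],[0,0.001,0],-0.8],[[-0.017,0,0],[0,0,0],-0.8],[[0,0,0],[0,0,0],-0.8]]'>/dev/null;python3 chk.py 3 && python3 -m jog '[[[-0.007,0,0],[0,0,0],-0.8],[[0,0,0],[0,0,0],-0.8]]'>/dev/null && python3 chk.py 3 && python3 -m jog '[[[-0.007,0,0],[0,0,0],-0.8],[[0,0,0],[0,0,0],-0.8]]'>/dev/null && python3 chk.py 3 && python3 -m jog '[[[-0.007,0,0],[0,0,0],-0.8],[[0,0,0],[0,0,0],-0.8]]'>/dev/null && python3 chk.py 3 && python3 -m jog '[[[-0.007,0,0],[0,0,0],-0.8],[[0,0,0],[0,0,0],-0.8]]'>/dev/null && python3 chk.py 3 && python3 -m jog '[[[-0.007,0,0],[0,0,0],-0.8],[[0,0,0],[0,0,0],-0.8]]'>/dev/null && python3 chk.py 3 && python3 -m jog '[[[-0.007,0,0],[0,0,0],-0.8],[[0,0,0],[0,0,0],-0.8]]'>/dev/null && python3 chk.py 3&& python3 -m jog '[[[-0.007,0,0],[0,0,0],-0.8],[[0,0,0],[0,0,0],-0.8]]'>/dev/null && python3 chk.py 3
```

```text
stand mm [-8.788e+01 -6.000e-02  2.481e+02] rpy [-3.1410e+00  1.0000e-03 -3.0271e+00] Fstand [ 0.4 -0.3 -1.6] M [0.01 0.02 0.  ] grip 59.2 t 11.55
stand mm [-86.29   0.   248.01] rpy [-3.1412e+00  5.0000e-04 -3.0274e+00] Fstand [-0.3  0.5 -1.6] M [ 0.01  0.02 -0.03] grip 59.2 t 11.8
stand mm [-8.4130e+01 -2.0000e-02  2.4803e+02] rpy [-3.1412e+00  7.0000e-04 -3.0274e+00] Fstand [ 0.3 -0.4 -2. ] M [ 0.   -0.    0.02] grip 59.2 t 12.05
stand mm [-8.2010e+01 -3.0000e-02  2.4802e+02] rpy [-3.1412e+00  7.0000e-04 -3.0274e+00] Fstand [-0.2  0.1 -1.6] M [-0.05  0.06 -0.04] grip 59.2 t 12.3
stand mm [-7.9890e+01 -2.0000e-02  2.4802e+02] rpy [-3.1412e+00  6.0000e-04 -3.0273e+00] Fstand [-0.9  0.2 -0.9] M [-0.   -0.02 -0.  ] grip 59.2 t 12.55
stand mm [-7.7790e+01 -5.0000e-02  2.4803e+02] rpy [-3.1411e+00  7.0000e-04 -3.0274e+00] Fstand [ 0.5 -0.7 -0.6] M [-0.06 -0.01  0.02] grip 59.2 t 12.8
stand mm [-7.5650e+01 -1.3000e-01  2.4803e+02] rpy [-3.1410e+00  7.0000e-04 -3.0275e+00] Fstand [ 0.7 -0.9 -1.3] M [-0.24 -0.09 -0.09] grip 59.2 t 13.05
stand mm [-74.4   -0.   247.77] rpy [-3.1410e+00 -1.7000e-03 -3.0277e+00] Fstand [-4.6 -1.6  0.6] M [-0.55  0.78 -0.1 ] grip 59.5 t 13.3
```

```bash

python3 -m jog '[[[0.005,0,0],[0,0,0],-0.8],[[0,-0.002,-0.002],[0,0,0],-0.8],[[0,0,0],[0,0,0],-0.8]]'>/dev/null;python3 chk.py 3; python3 -m jog '[[[-0.004,0,0],[0,0,0],-0.8],[[-0.004,0,0],[0,0,0],-0.8],[[0,0,0],[0,0,0],-0.8]]'>/dev/null; python3 chk.py 3
```

```text
stand mm [-75.21  -0.54 248.66] rpy [-3.1416e+00  7.0000e-04 -3.0273e+00] Fstand [ 0.3 -0.4 -1.8] M [-0.01  0.16 -0.04] grip 59.1 t 13.68
stand mm [-72.62  -0.66 248.61] rpy [-3.1411e+00  8.0000e-04 -3.0274e+00] Fstand [-0.2 -1.7 -1.6] M [-0.27  0.05 -0.08] grip 59.1 t 14.05
```

```bash

python3 -m jog '[[[0,-0.0015,0],[0,0,0],-0.8],[[-0.006,0,0],[0,0,0],-0.8],[[0,0,0],[0,0,0],-0.8]]'>/dev/null;python3 chk.py 4 && python3 -m jog '[[[-0.007,0,0],[0,0,0],-0.8],[[0,0,0],[0,0,0],-0.8]]'>/dev/null && python3 chk.py 4 && python3 -m jog '[[[-0.007,0,0],[0,0,0],-0.8],[[0,0,0],[0,0,0],-0.8]]'>/dev/null && python3 chk.py 4&& python3 -m jog '[[[-0.007,0,0],[0,0,0],-0.8],[[0,0,0],[0,0,0],-0.8]]'>/dev/null && python3 chk.py 4
```

```text
stand mm [-70.89  -1.02 248.61] rpy [-3.1414e+00  7.0000e-04 -3.0273e+00] Fstand [ 0.4  0.7 -1.9] M [ 0.09 -0.03 -0.02] grip 59.0 t 14.43
stand mm [-68.76  -1.04 248.61] rpy [-3.1413e+00  7.0000e-04 -3.0273e+00] Fstand [-0.9 -0.2 -3.5] M [ 0.03 -0.    0.04] grip 59.0 t 14.68
stand mm [-66.67  -1.08 248.62] rpy [-3.1412e+00  8.0000e-04 -3.0274e+00] Fstand [ 0.3 -0.1 -2.9] M [-0.01  0.02 -0.07] grip 59.0 t 14.93
stand mm [-64.54  -1.08 248.64] rpy [-3.1412e+00  8.0000e-04 -3.0273e+00] Fstand [ 0.6  0.7 -2.6] M [ 0.04 -0.06 -0.  ] grip 59.0 t 15.18
```

```bash

python3 -m jog '[[[-0.008,0,0.001],[0,0,0],-0.8],[[0,0,0],[0,0,0],-0.8]]'>/dev/null;python3 chk.py 5 && python3 -m jog '[[[-0.01,0,0],[0,0,0],-0.8],[[0,0,0],[0,0,0],-0.8]]'>/dev/null && python3 chk.py 5 && python3 -m jog '[[[-0.01,0,0],[0,0,0],-0.8],[[0,0,0],[0,0,0],-0.8]]'>/dev/null && python3 chk.py 5&& python3 -m jog '[[[-0.01,0,0],[0,0,0],-0.8],[[0,0,0],[0,0,0],-0.8]]'>/dev/null && python3 chk.py 5&& python3 -m jog '[[[-0.01,0,0],[0,0,0],-0.8],[[0,0,0],[0,0,0],-0.8]]'>/dev/null && python3 chk.py 5&& python3 -m jog '[[[-0.01,0,0],[0,0,0],-0.8],[[0,0,0],[0,0,0],-0.8]]'>/dev/null && python3 chk.py 5&& python3 -m jog '[[[-0.01,0,0],[0,0,0],-0.8],[[0,0,0],[0,0,0],-0.8]]'>/dev/null && python3 chk.py 5&& python3 -m jog '[[[-0.01,0,0],[0,0,0],-0.8],[[0,0,0],[0,0,0],-0.8]]'>/dev/null && python3 chk.py 5
```

```text
stand mm [-62.09  -1.12 248.42] rpy [-3.1411e+00  9.0000e-04 -3.0273e+00] Fstand [ 0.7 -0.8 -1. ] M [-0.01  0.01  0.01] grip 59.1 t 15.43
stand mm [-59.06  -1.09 248.4 ] rpy [-3.1411e+00  9.0000e-04 -3.0273e+00] Fstand [-0.3  0.5 -1.6] M [-0.01 -0.02  0.  ] grip 59.1 t 15.68
stand mm [-56.09  -1.09 248.36] rpy [-3.1412e+00  8.0000e-04 -3.0274e+00] Fstand [ 0.3  0.8 -0.5] M [-0.   -0.07 -0.02] grip 59.1 t 15.93
stand mm [-53.11  -1.09 248.35] rpy [-3.1412e+00  8.0000e-04 -3.0273e+00] Fstand [ 0.7 -0.3 -0.6] M [-0.14  0.02  0.03] grip 59.1 t 16.18
stand mm [-50.14  -1.09 248.35] rpy [-3.1412e+00  7.0000e-04 -3.0274e+00] Fstand [-0.1  0.5 -1.1] M [-0.04  0.03  0.05] grip 59.1 t 16.43
stand mm [-47.1   -1.06 248.37] rpy [-3.1412e+00  8.0000e-04 -3.0273e+00] Fstand [ 0.6 -0.  -2. ] M [-0.   -0.01  0.01] grip 59.1 t 16.68
stand mm [-44.11  -1.09 248.35] rpy [-3.1411e+00  8.0000e-04 -3.0273e+00] Fstand [ 0.2  0.5 -0.1] M [0.02 0.04 0.  ] grip 59.1 t 16.93
stand mm [-41.12  -1.09 248.35] rpy [-3.1412e+00  8.0000e-04 -3.0274e+00] Fstand [-0.4  0.8 -0.9] M [ 0.01  0.02 -0.03] grip 59.1 t 17.18
```

Sliding freely. About 12 mm more to seat.

```bash

python3 -m jog '[[[-0.01,0,0],[0,0,0],-0.8],[[0,0,0],[0,0,0],-0.8]]'>/dev/null;python3 chk.py 6 && python3 -m jog '[[[-0.01,0,0],[0,0,0],-0.8],[[0,0,0],[0,0,0],-0.8]]'>/dev/null && python3 chk.py 6 && python3 -m jog '[[[-0.006,0,0],[0,0,0],-0.8],[[0,0,0],[0,0,0],-0.8]]'>/dev/null && python3 chk.py 6&& python3 -m jog '[[[-0.005,0,0],[0,0,0],-0.8],[[0,0,0],[0,0,0],-0.8]]'>/dev/null && python3 chk.py 6&& python3 -m jog '[[[-0.004,0,0],[0,0,0],-0.8],[[0,0,0],[0,0,0],-0.8]]'>/dev/null && python3 chk.py 6&& python3 -m jog '[[[-0.004,0,0],[0,0,0],-0.8],[[0,0,0],[0,0,0],-0.8]]'>/dev/null && python3 chk.py 6&& python3 -m jog '[[[-0.004,0,0],[0,0,0],-0.8],[[0,0,0],[0,0,0],-0.8]]'>/dev/null && python3 chk.py 6&& python3 -m jog '[[[-0.004,0,0],[0,0,0],-0.8],[[0,0,0],[0,0,0],-0.8]]'>/dev/null && python3 chk.py 6
```

```text
stand mm [-38.15  -1.06 248.35] rpy [-3.1412e+00  7.0000e-04 -3.0273e+00] Fstand [ 0.2 -0.7 -1. ] M [ 0.1   0.05 -0.01] grip 59.1 t 17.43
stand mm [-35.12  -1.07 248.36] rpy [-3.1412e+00  7.0000e-04 -3.0273e+00] Fstand [ 0.3 -0.6 -0.4] M [ 0.01 -0.02 -0.04] grip 59.1 t 17.68
stand mm [-33.45  -1.05 248.34] rpy [-3.1412e+00  6.0000e-04 -3.0273e+00] Fstand [ 0.3  0.2 -1. ] M [-0.03  0.04  0.01] grip 59.1 t 17.93
stand mm [-31.94  -1.06 248.35] rpy [-3.1412e+00  7.0000e-04 -3.0274e+00] Fstand [-0.4 -0.1 -0.5] M [ 0.01  0.03 -0.  ] grip 59.1 t 18.18
stand mm [-30.77  -1.06 248.34] rpy [-3.1412e+00  6.0000e-04 -3.0273e+00] Fstand [ 1.1  0.1 -0.8] M [-0.01 -0.02  0.01] grip 59.1 t 18.43
stand mm [-29.59  -1.05 248.34] rpy [-3.1412e+00  5.0000e-04 -3.0274e+00] Fstand [ 0.1  0.3 -1.7] M [-0.01 -0.04 -0.01] grip 59.1 t 18.68
stand mm [-29.01  -0.96 248.08] rpy [-3.1414e+00 -1.2000e-03 -3.0275e+00] Fstand [-4.1 -0.6  0.2] M [-0.15  0.85 -0.05] grip 59.4 t 18.93
stand mm [-28.63  -0.88 247.85] rpy [-3.1414 -0.0034 -3.0277] Fstand [-8.2 -0.9  3.1] M [-0.36  1.74  0.02] grip 59.6 t 19.18
```

```bash

python3 -m jog '[[[-0.005,0,0],[0,0,0],-0.8],[[0,0,0],[0,0,0],-0.8]]'>/dev/null;python3 chk.py 6; python3 -m jog '[[[0.009,0,0],[0,0,0],-0.8],[[0,0,0],[0,0,0],-0.8]]'>/dev/null; python3 chk.py 6
```

```text
stand mm [-28.11  -0.79 247.52] rpy [-3.1415 -0.0061 -3.0279] Fstand [-12.1  -1.4   3.7] M [-0.61  2.7  -0.03] grip 59.9 t 19.43
stand mm [-29.02  -0.92 248.01] rpy [-3.1416e+00 -9.0000e-04 -3.0275e+00] Fstand [-4.2  0.  -2.9] M [-0.15  1.13 -0.01] grip 59.1 t 19.68
```

```bash

python3 -m jog '[[[0,0,0],[0,0,0],-0.4],[[0,0,0],[0,0,0],0],[[0,0,0],[0,0,0],0],[[0,0,0],[0,0,0],0]]'>/dev/null;python3 chk.py 6; python3 -m jog '[[[0,0,-0.05],[0,0,0],0],[[0,0,-0.15],[0,0,0],0],[[0,0,-0.18],[0,0,0],0],[[0.1,0,-0.1],[0,0,0],0],[[0,0,0],[0,0,0],0]]'>/dev/null; python3 chk.py 6; python3 - <<'E'
from h import *
w=vision.camera_info("wrist");cv2.imwrite("pics/w4.png",vision.read_camera("wrist")[:,:,::-1])
np.save("w4.npy",w,allow_pickle=True)
E
```

```text
stand mm [-28.22  -1.07 248.51] rpy [-3.1411e+00  1.1000e-03 -3.0274e+00] Fstand [-0.1 -0.7  0.1] M [ 0.04 -0.   -0.06] grip 0.0 t 20.18
stand mm [-59.02  -1.07 395.71] rpy [-3.1394  0.0049 -3.0277] Fstand [ 0.1  0.4 -0.6] M [-0.02  0.   -0.04] grip 0.0 t 20.8
```

View pics/w4.png

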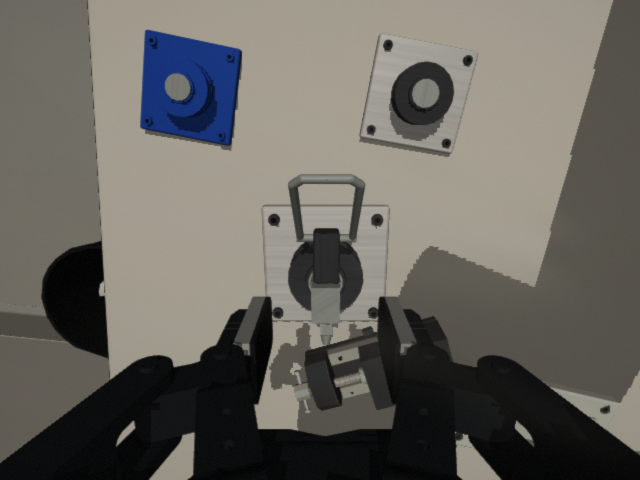

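The wrist view shows the pin through the block with its head against the front face (row ~284), the tip at (326,343), and the ring's end bar at (327,179), still tilted back.

```bash
python3 - <<'E'
from h import *
w=np.load("w4.npy",allow_pickle=True).item()
c,s=np.cos(YAW),np.sin(YAW)
def W(x,y,z):return [O[0]+c*x-s*y,O[1]+s*x+c*y,z]
for th in(1.9,2,2.1,2.2):
    a=th+.12;x,z=-.049+.082*np.cos(a),.0823+.082*np.sin(a);print(th,round(x,4),round(z,4),proj(w,W(x,-.0011,z)).round(1))
print("shoulder top",proj(w,[W(-.015,-.0011,.0923)]),"tip",proj(w,[W(.041,-.0011,.0823)]))
for u,z in(((326,343),.0823),((325,284),.0923)):
    p=onz(w,u,z)[:2]-O;print("x,y stand",c*p[0]+s*p[1],c*p[1]-s*p[0])
print(goal(-.13,-.0011,.33))
E
```

```text
1.9 -0.0846 0.1562 [[324.8 215.5]]
2 -0.0918 0.1522 [[324.8 201.3]]
2.1 -0.0986 0.1476 [[324.8 187.8]]
2.2 -0.1048 0.1423 [[324.8 175.3]]
shoulder top [[324.93206351 285.60628372]] tip [[324.95098172 343.11528055]]
x,y stand 0.04089059973995869 -0.0002308071689138989
x,y stand -0.016323691823806018 -0.0010482334511668437
(array([2.387e-01, 2.000e-04, 2.128e-01]), array([-0.003 ,  0.0071, -0.0004]))
```

```bash

python3 -m jog '[[[0.14,0,0],[0,0.007,0],-1],[[0.147,0,0.0],[0,0,0],-1],[[0,0,0.15],[0,0,0],-1],[[0,0,0.12],[0,0,0],-1],[[0,0,0.03],[0,0,0],-1]]'>/dev/null;python3 chk.py 6; python3 -m jog '[[[0,0,0],[0,0,0],-1],[[0,0,0],[0,0,0],-1]]' 30 |tail -3; python3 -c "
from h import *
where();print(goal(-.12,-.0011,.303))"
```

```text
stand mm [-145.62   -0.62  300.39] rpy [ 3.1399 -0.0068 -3.0274] Fstand [0.2 0.4 1.4] M [-0.04  0.   -0.02] grip 0.0 t 21.48
contact_force: [0.4, -0.4, 0.3]
gripper_width: 0.0003
gripper_force: 0.0
stand mm [-144.21   -1.29  303.39] rpy [-3.1406e+00 -1.7000e-03 -3.0273e+00] Fstand [ 0.3 -0.5  0.3] M [-0.02 -0.02  0.  ] grip 0.0 t 21.73
(array([-0.0807,  0.0006,  0.0012]), array([-0.0019, -0.0033,  0.0006]))
```

```bash

python3 -m jog '[[[-0.08,0,0],[-0.002,-0.003,0],-1],[[-0.03,0,-0.01],[0,0,0],-1],[[-0.03,0,-0.015],[0,0,0],-1],[[-0.03,0,-0.015],[0,0,0],-1],[[0,0,0],[0,0,0],-1]]'>/dev/null;python3 chk.py 5 && python3 -m jog '[[[-0.03,0,-0.015],[0,0,0],-1],[[-0.03,0,-0.01],[0,0,0],-1],[[-0.03,0,-0.01],[0,0,0],-1],[[-0.02,0,0],[0,0,0],-1],[[0,0,0],[0,0,0],-1]]'>/dev/null;python3 chk.py 5; python3 - <<'E'
from h import *
cv2.imwrite("pics/w5.png",vision.read_camera("wrist")[:,:,::-1])
E
```

```text
stand mm [-93.26  -1.16 314.84] rpy [ 3.1414e+00 -4.0000e-04 -3.0271e+00] Fstand [-0.4 -0.1 -0.5] M [ 0.02  0.01 -0.01] grip 0.0 t 22.35
stand mm [-60.47  -1.02 324.61] rpy [ 3.1409e+00 -1.5000e-03 -3.0271e+00] Fstand [ 0.5  0.8 -0.6] M [-0.01 -0.02  0.  ] grip 0.0 t 22.98
```

View pics/w5.png

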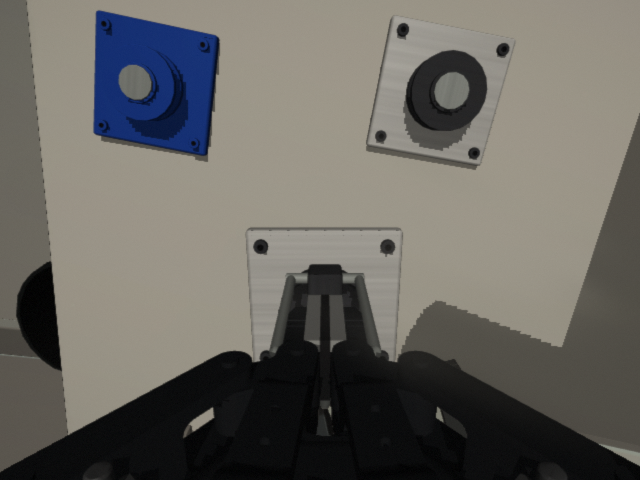

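The ring now stands about upright in front of the closed fingers: arms at columns ~283 and ~375, hinge at row ~278, and head at (325,278), still in place.

```bash

python3 -m jog '[[[-0.03,0,0],[0,0,0],-1],[[-0.03,0,0],[0,0,0],-1],[[-0.03,0,0],[0,0,0],-1],[[0,0,0],[0,0,0],-1]]'>/dev/null;python3 chk.py 5 && python3 -m jog '[[[0.01,0,0],[0,0,0],-1],[[0,0,-0.05],[0,0,0],-1],[[0,0,-0.05],[0,0,0],-1],[[-0.06,0,0],[0,0,0],-1],[[0,0,0],[0,0,0],-1]]'>/dev/null;python3 chk.py 5; python3 -c "
from h import *
print(goal(-.008,-.0011,.345))"
```

```text
stand mm [-33.15  -1.04 324.61] rpy [ 3.141e+00 -1.200e-03 -3.027e+00] Fstand [-0.2  0.3 -0.6] M [ 0.06  0.02 -0.01] grip 0.0 t 23.52
stand mm [-18.03  -1.22 355.92] rpy [-3.1415e+00  5.0000e-04 -3.0272e+00] Fstand [-0.  -0.5 -0. ] M [-0.    0.04 -0.04] grip 0.0 t 24.15
(array([-0.0334,  0.0004,  0.0364]), array([-0.0002,  0.0011,  0.0009]))
```

```bash

python3 -m jog '[[[-0.013,0,0.066],[0,0,0],-1],[[-0.043,0,0.03],[0,0,0],-1],[[-0.04,0,0.034],[0,0,0],-1],[[-0.035,0,0.042],[0,0,0],-1],[[0,0,0],[0,0,0],-1]]'>/dev/null;python3 chk.py 5 && python3 -m jog '[[[-0.027,0,0.048],[0,0,0],-1],[[0,0,0],[0,0,0],-1]]'>/dev/null;python3 chk.py 5 &&  python3 -m jog '[[[-0.013,0,0.038],[0,0,0],-1],[[0,0,0],[0,0,0],-1]]'>/dev/null;python3 chk.py 5
```

```text
stand mm [ 23.66  -1.47 304.84] rpy [-3.1411  0.0069 -3.0268] Fstand [9.7 0.1 7.5] M [ 0.37 -2.07  0.03] grip 6.2 t 24.77
stand mm [ 23.66  -1.47 304.84] rpy [-3.1411  0.0069 -3.0268] Fstand [9.7 0.1 7.5] M [ 0.37 -2.07  0.03] grip 6.2 t 24.77
stand mm [ 23.66  -1.47 304.84] rpy [-3.1411  0.0069 -3.0268] Fstand [9.7 0.1 7.5] M [ 0.37 -2.07  0.03] grip 6.2 t 24.77
```

```bash

python3 -m jog '[[[-0.015,0,0],[0,0,0],-1],[[0,0,0],[0,0,0],-1]]'>/dev/null;python3 chk.py 5 ; python3 -m jog '[[[0,0,-0.05],[0,0,0],-1],[[0,0,-0.15],[0,0,0],-1],[[0,0,-0.1],[0,0,0],-1],[[0,0,0],[0,0,0],-1]]'>/dev/null;python3 chk.py 5;  python3 - <<'E'
from h import *
w=vision.camera_info("wrist");cv2.imwrite("pics/w6.png",vision.read_camera("wrist")[:,:,::-1])
np.save("w6.npy",w,allow_pickle=True)
E
```

```text
stand mm [ 25.89  -1.17 303.89] rpy [ 3.1414e+00  1.1000e-03 -3.0273e+00] Fstand [6.  0.2 5.6] M [ 0.13 -1.15  0.  ] grip 3.7 t 25.02
stand mm [ 25.06  -1.22 395.72] rpy [-3.1410e+00  1.2000e-03 -3.0275e+00] Fstand [ 0.4  0.5 -0.7] M [ 0.04  0.05 -0.02] grip 0.0 t 25.52
```

View pics/w6.png

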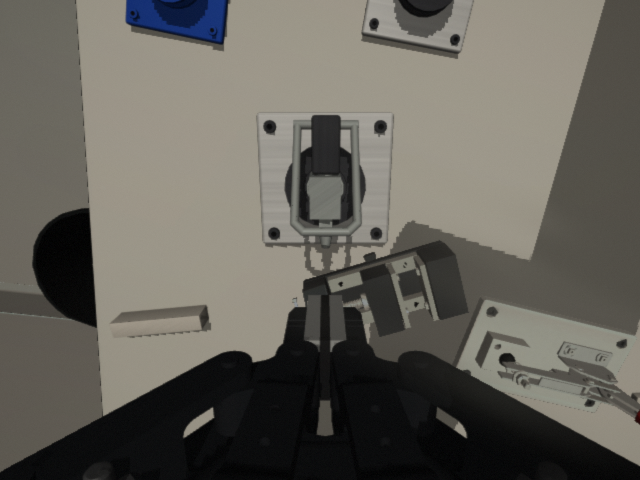

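The ring is now over the block, with its end bar at about (326,231), the pin's tip at (326,242) and the head front at row ~174. I'll check the ring angle and the seating by projection.

```bash
python3 - <<'E'
from h import *
w=np.load("w6.npy",allow_pickle=True).item()
c,s=np.cos(YAW),np.sin(YAW)
def W(x,y,z):return [O[0]+c*x-s*y,O[1]+s*x+c*y,z]
for th in(0,.1,.2,.3,.4,.5,.6,.8):
    a=th+.12;x,z=-.049+.082*np.cos(a),.0823+.082*np.sin(a);print(th,round(x,4),round(z,4),proj(w,W(x,-.0011,z)).round(1))
for n,p in(("shoulder top",(-.015,-.0011,.0923)),("tip end",(.041,-.0011,.0823)),("head back",(-.055,-.0011,.0923)),("block front top",(-.015,-.0011,.0963)),("block rear top",(.015,-.0011,.0963)),("hinge",(-.049,.02,.0823))):print(n,proj(w,W(*p)).round(1))
g=cv2.imread("pics/w6.png",0);print("col326",list(zip(range(108,250,2),g[108:250:2,326].tolist())));print("col315",g[166:224,316].tolist())
E
```

```text
0 0.0324 0.0921 [[324.4 240.8]]
0.1 0.031 0.1002 [[324.4 242.2]]
0.2 0.0288 0.1081 [[324.4 242.5]]
0.3 0.0259 0.1157 [[324.4 241.6]]
0.4 0.0222 0.123 [[324.4 239.4]]
0.5 0.0177 0.1299 [[324.4 235.7]]
0.6 0.0126 0.1364 [[324.4 230.6]]
0.8 0.0007 0.1475 [[324.4 215.6]]
shoulder top [[324.4 175.9]]
tip end [[324.4 247.9]]
head back [[324.4 115.6]]
block front top [[324.4 176.6]]
block rear top [[324.4 219. ]]
hinge [[354.7 125. ]]
col326 [(108, 151), (110, 151), (112, 135), (114, 140), (116, 42), (118, 42), (120, 43), (122, 44), (124, 44), (126, 45), (128, 42), (130, 41), (132, 43), (134, 41), (136, 41), (138, 41), (140, 41), (142, 42), (144, 40), (146, 39), (148, 40), (150, 41), (152, 40), (154, 39), (156, 41), (158, 40), (160, 40), (162, 42), (164, 40), (166, 41), (168, 41), (170, 40), (172, 34), (174, 52), (176, 80), (178, 115), (180, 118), (182, 116), (184, 116), (186, 116), (188, 116), (190, 113), (192, 113), (194, 113), (196, 113), (198, 111), (200, 109), (202, 115), (204, 114), (206, 117), (208, 118), (210, 117), (212, 118), (214, 115), (216, 116), (218, 114), (220, 65), (222, 62), (224, 113), (226, 116), (228, 106), (230, 136), (232, 125), (234, 92), (236, 74), (238, 113), (240, 112), (242, 110), (244, 106), (246, 64), (248, 69)]
col315 [42, 42, 42, 42, 41, 42, 34, 26, 31, 49, 70, 97, 110, 114, 113, 112, 112, 111, 116, 117, 117, 118, 118, 115, 116, 115, 116, 115, 116, 118, 115, 112, 112, 113, 115, 115, 114, 114, 113, 111, 112, 111, 114, 115, 115, 115, 114, 117, 119, 118, 117, 117, 111, 70, 27, 22, 22, 23]
```

```bash
python3 - <<'E'
from h import *
c,s=np.cos(YAW),np.sin(YAW)
def W(x,y,z):return [O[0]+c*x-s*y,O[1]+s*x+c*y,z]
for k in(4,6):
    w=np.load(f"w{k}.npy",allow_pickle=True).item();g=cv2.imread(f"pics/w{k}.png",0)
    for n,p in(("headback",(-.055,-.0011,.0923)),("shoulder",(-.015,-.0011,.0923)),("blockrear",(.015,-.0011,.0963)),("tip",(.041,-.0011,.0823))):
        v=proj(w,W(*p))[0];r=int(round(v[1]));print(k,n,v.round(1),"rows",r-8,[np.round(g[q,322:329].mean()).astype(int).item() for q in range(r-8,r+8)])
E
```

```text
4 headback [324.9 235.1] rows 227 [149, 67, 29, 25, 25, 26, 28, 41, 43, 44, 44, 44, 43, 44, 44, 44]
4 shoulder [324.9 285.6] rows 278 [43, 43, 43, 42, 37, 48, 68, 70, 71, 79, 109, 119, 120, 120, 120, 120]
4 blockrear [324.9 323.4] rows 315 [122, 121, 120, 120, 120, 119, 119, 117, 103, 103, 120, 123, 122, 122, 122, 122]
4 tip [325.  343.1] rows 335 [99, 106, 107, 107, 106, 105, 106, 106, 108, 113, 97, 49, 33, 35, 40, 44]
6 headback [324.4 115.6] rows 108 [152, 152, 151, 148, 134, 155, 139, 63, 42, 42, 43, 43, 43, 43, 43, 43]
6 shoulder [324.4 175.9] rows 168 [41, 41, 41, 40, 34, 29, 48, 81, 76, 99, 113, 116, 117, 116, 116, 116]
6 blockrear [324.4 219. ] rows 211 [117, 117, 117, 116, 115, 116, 116, 113, 90, 67, 63, 65, 81, 112, 119, 116]
6 tip [324.4 247.9] rows 240 [104, 104, 103, 102, 97, 70, 59, 60, 70, 81, 81, 82, 82, 83, 84, 84]
```

```bash
python3 - <<'E'
from h import *
c,s=np.cos(YAW),np.sin(YAW)
def W(x,y,z):return [O[0]+c*x-s*y,O[1]+s*x+c*y,z]
for k in(4,6):
    w=np.load(f"w{k}.npy",allow_pickle=True).item()
    P=lambda x,z:proj(w,W(x,-.0011,z))[0][1].round(1)
    for d in(0,-.001,-.002):print(k,d,"tip",P(.041+d,.0853),P(.041+d,.0793),"headback top/bot",P(-.055+d,.0923),P(-.055+d,.0723),"shoulder",P(-.015+d,.0923),P(-.015+d,.0873),"block edge",P(-.015,.0963),P(-.014,.0963))
    print(w["extrinsics"][:3,3])
E
```

```text
4 0 tip 345.1 341.2 headback top/bot 235.1 228.0 shoulder 285.6 283.0 block edge 287.7 289.0
4 -0.001 tip 344.0 340.1 headback top/bot 233.8 226.8 shoulder 284.4 281.8 block edge 287.7 289.0
4 -0.002 tip 343.0 339.1 headback top/bot 232.5 225.5 shoulder 283.2 280.6 block edge 287.7 289.0
[ 0.4280251  -0.07295475  0.36429898]
6 0 tip 249.1 246.7 headback top/bot 115.6 116.2 shoulder 175.9 175.0 block edge 176.6 178.1
6 -0.001 tip 247.8 245.4 headback top/bot 114.0 114.8 shoulder 174.4 173.6 block edge 176.6 178.1
6 -0.002 tip 246.6 244.2 headback top/bot 112.5 113.3 shoulder 173.0 172.1 block edge 176.6 178.1
[ 0.51150161 -0.06349887  0.36458851]
```

```bash

python3 -m jog '[[[0.18,0,0],[0,0,0],-1],[[0.187,0,0],[0,0,0],-1],[[0,0,0.18],[0,0,0],-1],[[0,0,0.18],[0,0,0],-1],[[0,0,0.12],[0,0,0],-1]]'>/dev/null; python3 -m jog '[[[0,0,0],[0,0,0],-1]]'>/dev/null; python3 chk.py 5; python3 -c "
from h import *
print(goal(-.072,-.0011,.250))"
```

```text
stand mm [-8.7420e+01 -1.9000e-01  2.4655e+02] rpy [ 3.1381 -0.0084 -3.0275] Fstand [-0.4 -0.4  0.2] M [-0.02 -0.03  0.02] grip 0.0 t 26.32
(array([-0.0513, -0.003 , -0.012 ]), array([ 0.007 , -0.0168,  0.0001]))
```

```bash
sed -i 's/\[0,0,-1.2\]/[0,0,-0.2]/' chk.py
python3 -m jog '[[[-0.01,0,0],[0,0,0],-1],[[0,0,0],[0,0,0],-1]]'>/dev/null; python3 chk.py 3; python3 -c "
from h import *
print(goal(-.075,-.0011,.250))"
```

```text
stand mm [-81.37  -1.28 250.64] rpy [-3.1412e+00  9.0000e-04 -3.0272e+00] Fstand [ 0.3 -0.5  0.6] M [ 0.02 -0.02 -0.01] grip 0.0 t 26.57
(array([-0.0212,  0.0006,  0.0021]), array([-0.0007,  0.0017,  0.0007]))
```

```bash

python3 -m jog '[[[-0.021,0,0],[0,0,0],-1],[[-0.015,0,0],[0,0,0],-1],[[0,0,0],[0,0,0],-1]]'>/dev/null; python3 chk.py 2.5 && python3 -m jog '[[[-0.004,0,0],[0,0,0],-1],[[0,0,0],[0,0,0],-1]]'>/dev/null && python3 chk.py 2.5 && python3 -m jog '[[[-0.004,0,0],[0,0,0],-1],[[0,0,0],[0,0,0],-1]]'>/dev/null && python3 chk.py 2.5 && python3 -m jog '[[[-0.004,0,0],[0,0,0],-1],[[0,0,0],[0,0,0],-1]]'>/dev/null && python3 chk.py 2.5 && python3 -m jog '[[[-0.004,0,0],[0,0,0],-1],[[0,0,0],[0,0,0],-1]]'>/dev/null && python3 chk.py 2.5 && python3 -m jog '[[[-0.004,0,0],[0,0,0],-1],[[0,0,0],[0,0,0],-1]]'>/dev/null && python3 chk.py 2.5 && python3 -m jog '[[[-0.004,0,0],[0,0,0],-1],[[0,0,0],[0,0,0],-1]]'>/dev/null && python3 chk.py 2.5 
```

```text
stand mm [-71.    -1.04 249.39] rpy [ 3.1412e+00 -1.0000e-03 -3.0272e+00] Fstand [-0.6 -0.3 -0.5] M [ 0.02 -0.02  0.03] grip 0.0 t 26.95
stand mm [-70.33  -0.99 249.11] rpy [ 3.1409e+00 -1.7000e-03 -3.0274e+00] Fstand [ 0.3 -0.9 -0.5] M [0.05 0.02 0.01] grip 0.0 t 27.2
stand mm [-69.03  -1.02 249.2 ] rpy [ 3.1410e+00 -1.4000e-03 -3.0275e+00] Fstand [-0.2 -0.8  0.5] M [ 0.01 -0.04 -0.05] grip 0.0 t 27.45
stand mm [-67.81  -1.03 249.19] rpy [ 3.1409e+00 -1.4000e-03 -3.0274e+00] Fstand [-0.2  0.2 -0.3] M [-0.03 -0.01 -0.02] grip 0.0 t 27.7
stand mm [-66.57  -0.99 249.19] rpy [ 3.1410e+00 -1.4000e-03 -3.0273e+00] Fstand [ 0.1 -0.3 -0. ] M [0.04 0.01 0.01] grip 0.0 t 27.95
stand mm [-65.59  -0.97 249.12] rpy [ 3.1409e+00 -1.9000e-03 -3.0274e+00] Fstand [-0.3 -1.1 -0.2] M [-0.04  0.24 -0.02] grip 0.6 t 28.2
stand mm [-65.1   -0.85 248.9 ] rpy [ 3.1408 -0.0039 -3.0276] Fstand [-4.8 -0.2  2.5] M [-0.2   1.08 -0.02] grip 2.8 t 28.45
```

```bash

python3 -m jog '[[[-0.004,0,0],[0,0,0],-1],[[0,0,0],[0,0,0],-1]]'>/dev/null; python3 chk.py 2.5; python3 -m jog '[[[-0.004,0,0],[0,0,0],-1],[[0,0,0],[0,0,0],-1]]'>/dev/null; python3 chk.py 2.5; python3 -m jog '[[[0.06,0,0],[0,0,0],-1],[[0.04,0,0],[0,0,0],-1],[[0,0,-0.18],[0,0,0],-1],[[0,0,-0.12],[0,0,0],-1],[[0,0,0],[0,0,0],-1]]'>/dev/null; python3 chk.py 2.5;python3 -c "
from h import *
print(goal(.015,-.0011,.335))"
```

```text
stand mm [-64.72  -0.74 248.67] rpy [ 3.1407 -0.0062 -3.0278] Fstand [-10.1  -1.2   5.4] M [-0.37  1.85 -0.04] grip 4.7 t 28.7
stand mm [-64.29  -0.64 248.5 ] rpy [ 3.1407 -0.0082 -3.0279] Fstand [-13.3  -0.9   7.6] M [-0.52  2.69 -0.01] grip 6.8 t 28.95
stand mm [-90.72  -1.51 341.87] rpy [-3.1401  0.0039 -3.0274] Fstand [0.4 1.  1. ] M [ 0.02 -0.01 -0.01] grip 0.0 t 29.57
(array([-0.3523,  0.0013,  0.0243]), array([-0.003 ,  0.0078,  0.0004]))
```

```bash

python3 -m jog '[[[-0.17,0.001,0],[0,0.007,0],-1],[[-0.18,0,0],[0,0,0],-1],[[0,0,0],[0,0,0],-1],[[0,0,0.065],[0,0,0],-1],[[0,0,0],[0,0,0],-1]]'>/dev/null; python3 chk.py 2.5;python3 -c "
from h import *
print(goal(.016,-.0011,.314))"
```

```text
stand mm [ 11.88  -0.41 317.41] rpy [ 3.1396 -0.0089 -3.0275] Fstand [-1.3 -0.1 -0.6] M [ 0.    0.01 -0.01] grip 0.0 t 30.2
(array([-0.0138, -0.0023,  0.0112]), array([ 0.0041, -0.0178,  0.0002]))
```

```bash

python3 -m jog '[[[0,0,0],[0,0,0],-1],[[0,0,0],[0,0,0],-1]]'>/dev/null; python3 chk.py 2.5; python3 -c "
from h import *
print(goal(.016,-.0011,.314))"; python3 -m jog '[[[0,0,0.012],[0,0,0],-1],[[0,0,0],[0,0,0],-1]]'>/dev/null; python3 chk.py 3 && python3 -m jog '[[[0,0,0.012],[0,0,0],-1],[[0,0,0],[0,0,0],-1]]'>/dev/null; python3 chk.py 3
```

```text
stand mm [ 13.14  -0.83 320.07] rpy [ 3.1412 -0.0041 -3.0275] Fstand [-0.  -0.3  0.1] M [ 0.02 -0.   -0.01] grip 0.0 t 30.45
(array([-0.0096, -0.0009,  0.0202]), array([ 0.0007, -0.0081,  0.0001]))
stand mm [ 13.03  -0.69 315.66] rpy [ 3.1409 -0.0051 -3.0274] Fstand [ 0.1 -0.3 -0.9] M [-0.   -0.06 -0.01] grip 0.0 t 30.7
stand mm [ 12.99  -0.66 311.79] rpy [ 3.1407 -0.0056 -3.0273] Fstand [-0.3 -0.5 -0.1] M [-0.01  0.08  0.04] grip 0.0 t 30.95
```

```bash

python3 -m jog '[[[-0.017,0,0.025],[0,0,0],-1],[[0,0,0],[0,0,0],-1]]'>/dev/null; python3 chk.py 4 && python3 -m jog '[[[-0.013,0,0.025],[0,0,0],-1],[[0,0,0],[0,0,0],-1]]'>/dev/null && python3 chk.py 4 && python3 -m jog '[[[-0.01,0,0.023],[0,0,0],-1],[[0,0,0],[0,0,0],-1]]'>/dev/null && python3 chk.py 4 && python3 -m jog '[[[-0.01,0,0.023],[0,0,0],-1],[[0,0,0],[0,0,0],-1]]'>/dev/null && python3 chk.py 4 && python3 -m jog '[[[-0.01,0,0.023],[0,0,0],-1],[[0,0,0],[0,0,0],-1]]'>/dev/null && python3 chk.py 4
```

```text
stand mm [ 18.34  -0.65 303.87] rpy [ 3.1406 -0.0058 -3.0273] Fstand [-1.2 -0.4 -0.5] M [0.03 0.02 0.03] grip 0.0 t 31.2
stand mm [ 22.1   -0.65 296.4 ] rpy [ 3.1407 -0.0058 -3.0273] Fstand [-0.   0.5  0.2] M [-0.03 -0.03  0.  ] grip 0.0 t 31.45
stand mm [ 24.98  -0.65 289.59] rpy [ 3.1407 -0.0058 -3.0273] Fstand [-0.2 -0.8  0.6] M [-0.    0.02  0.02] grip 0.0 t 31.7
stand mm [ 27.94  -0.64 282.68] rpy [ 3.1406 -0.0057 -3.0274] Fstand [-0.9 -0.6 -0.2] M [-0.06 -0.01 -0.01] grip 0.0 t 31.95
stand mm [ 30.92  -0.63 275.77] rpy [ 3.1407 -0.0057 -3.0273] Fstand [ 0.1 -1.   0.4] M [-0.02 -0.    0.03] grip 0.0 t 32.2
```

```bash

python3 -m jog '[[[-0.003,0,0.017],[0,0,0],-1],[[0,0,0],[0,0,0],-1]]'>/dev/null; python3 chk.py 3 && python3 -m jog '[[[0,0,0.005],[0,0,0],-1],[[0,0,0],[0,0,0],-1]]'>/dev/null && python3 chk.py 3 && python3 -m jog '[[[0,0,0.004],[0,0,0],-1],[[0,0,0],[0,0,0],-1]]'>/dev/null && python3 chk.py 3 && python3 -m jog '[[[0,0,0.004],[0,0,0],-1],[[0,0,0],[0,0,0],-1]]'>/dev/null && python3 chk.py 3 && python3 -m jog '[[[0,0,0.003],[0,0,0],-1],[[0,0,0],[0,0,0],-1]]'>/dev/null && python3 chk.py 3
```

```text
stand mm [ 31.7   -0.64 270.86] rpy [ 3.1407 -0.0056 -3.0274] Fstand [0.6 0.3 0.5] M [-0.01  0.05  0.02] grip 0.0 t 32.45
stand mm [ 31.79  -0.7  269.77] rpy [ 3.1409 -0.005  -3.0274] Fstand [0.2 0.  0.6] M [-0.02  0.01  0.05] grip 0.0 t 32.7
stand mm [ 31.78  -0.68 268.52] rpy [ 3.1409 -0.0051 -3.0274] Fstand [-0.3  0.5 -0.3] M [ 0.02 -0.02  0.02] grip 0.1 t 32.95
stand mm [ 31.78  -0.69 267.3 ] rpy [ 3.1409 -0.0051 -3.0274] Fstand [0.4 0.2 0.5] M [-0.02 -0.    0.01] grip 0.1 t 33.2
stand mm [ 31.9   -0.73 266.63] rpy [ 3.141  -0.0046 -3.0274] Fstand [0.8 1.6 2.5] M [ 0.04 -0.11  0.05] grip 1.0 t 33.45
```

```bash

python3 -m jog '[[[0,0,0.003],[0,0,0],-1],[[0,0,0],[0,0,0],-1]]'>/dev/null; python3 chk.py 3; python3 -m jog '[[[0,0,0.002],[0,0,0],-1],[[0,0,0],[0,0,0],-1]]'>/dev/null; python3 chk.py 3;python3 -m jog '[[[0,0,-0.03],[0,0,0],-1],[[0,0,-0.12],[0,0,0],-1],[[0,0,-0.15],[0,0,0],-1],[[0,0,-0.13],[0,0,0],-1],[[0,0,0],[0,0,0],-1]]'>/dev/null; python3 -m jog '[[[0,0,0],[0,0,0],-1]]'>/dev/null; python3 chk.py 3; python3 - <<'E'
from h import *
w=vision.camera_info("wrist");im=vision.read_camera("wrist");cv2.imwrite("pics/w7.png",im[:,:,::-1]);g=cv2.cvtColor(im,7)
c,s=np.cos(YAW),np.sin(YAW)
def W(x,y,z):return [O[0]+c*x-s*y,O[1]+s*x+c*y,z]
for th in(0,.05,.1,.2,.4,.6):
    a=th+.12;x,z=-.049+.082*np.cos(a),.0823+.082*np.sin(a);print(th,proj(w,[W(x,-.02,z),W(x,.02,z)]).round(1).tolist())
for n,p in(("shoulder",(-.015,-.0011,.0923)),("blockfront",(-.015,-.0011,.0963)),("headback",(-.055,-.0011,.0923)),("blockrear",(.015,-.0011,.0963)),("tip",(.041,-.0011,.0853))):
    v=proj(w,W(*p))[0];r=int(round(v[1]));print(n,v.round(1),r-8,[int(g[q,322:329].mean()) for q in range(r-8,r+9)])
v=proj(w,W(.03,-.0011,.09))[0];r=int(v[1])
for q in range(r-26,r+16,2):print(q,g[q,288:362:3].tolist())
E
```

```text
stand mm [ 32.    -0.73 265.96] rpy [ 3.1411 -0.0042 -3.0274] Fstand [1.  0.5 5.7] M [ 0.1  -0.01  0.01] grip 2.5 t 33.7
stand mm [ 32.04  -0.71 265.61] rpy [ 3.1412 -0.0039 -3.0273] Fstand [-0.5 -0.2  7.1] M [0.18 0.09 0.04] grip 3.6 t 33.95
stand mm [ 32.18  -0.69 393.49] rpy [ 3.1407 -0.0058 -3.0274] Fstand [1.  0.1 0. ] M [ 0.01 -0.02 -0.02] grip 0.0 t 34.7
0 [[297.1, 235.2], [352.2, 235.1]]
0.05 [[296.7, 235.9], [352.6, 235.9]]
0.1 [[296.2, 236.3], [353.0, 236.3]]
0.2 [[295.4, 236.3], [353.9, 236.3]]
0.4 [[293.5, 232.6], [355.9, 232.6]]
0.6 [[291.5, 223.1], [358.0, 223.1]]
shoulder [323. 169.] 161 [40, 40, 40, 40, 37, 29, 33, 72, 81, 95, 115, 117, 118, 117, 117, 117, 116]
blockfront [323.  169.6] 162 [40, 40, 40, 37, 29, 33, 72, 81, 95, 115, 117, 118, 117, 117, 117, 116, 115]
headback [323.  107.7] 100 [151, 152, 152, 151, 152, 151, 145, 99, 49, 41, 42, 42, 42, 42, 42, 42, 43]
blockrear [323.1 212.8] 205 [118, 117, 116, 116, 117, 117, 117, 115, 100, 69, 64, 66, 74, 94, 118, 120, 121]
tip [323.1 243.8] 236 [108, 82, 53, 60, 78, 87, 86, 84, 83, 82, 82, 81, 82, 81, 81, 81, 81]
205 
[... 1771 characters left out ...]
45, 144]
235 [148, 147, 147, 148, 107, 114, 125, 123, 124, 122, 125, 125, 125, 126, 127, 122, 124, 127, 126, 109, 73, 144, 146, 145, 144]
237 [149, 149, 150, 150, 145, 77, 83, 86, 87, 83, 81, 83, 83, 84, 85, 83, 86, 87, 87, 76, 80, 144, 147, 146, 146]
239 [101, 101, 104, 103, 101, 72, 66, 95, 92, 66, 64, 56, 71, 49, 64, 64, 88, 93, 90, 69, 66, 95, 102, 100, 98]
241 [81, 80, 80, 80, 80, 81, 80, 80, 80, 80, 78, 58, 111, 71, 79, 80, 80, 81, 80, 80, 81, 81, 79, 82, 81]
243 [145, 141, 96, 93, 135, 140, 83, 95, 84, 82, 83, 78, 90, 80, 81, 83, 82, 95, 133, 84, 83, 96, 97, 144, 144]
245 [150, 150, 151, 151, 150, 105, 87, 147, 141, 83, 81, 83, 82, 82, 83, 83, 83, 149, 147, 86, 83, 148, 149, 149, 151]
```

```bash
python3 -c "
from station import order
print(order.close_job())"
```

```text
the job is handed in; nothing more can be done
None
```

I handed the job in at about 35 s: the linchpin sits fully in the hole with its head against the block and the ring is down on its far end, judged by feel and pixel readings; on its first push the ring slipped from the fingers partway over, so I re-checked the seating with a 13 N push before closing it.

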